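# Switch the bench extraction over

## Task

Switch the suction from one bench inlet to the other: push the gate with the blue handle fully shut, and pull the stiff gate with the red handle out until its pointer stands at the yellow tag. Either gate may be done first; let go of both and do not disturb the other things on the bench.

Things in the scene. Friction and masses are not known exactly. Their poses are not given: they have to be found in the camera images.
- red_housing: extraction inlet of the red gate on the bench, 300 x 130 mm bed plate with a low white housing (130 mm deep, top at z 42 mm) and a white grille on its far part; screwed to the bench. Origin: on the bench under the middle of the housing's front (slot) face; its x axis points roughly away from the robot (turned up to 20 degrees either way) along the slide, so the gate is pulled out towards its -x; the bed reaches from x -170 to +130 mm
- blue_housing: extraction inlet of the blue gate, same shape, on the bench, 300 x 130 mm bed plate with a low white housing (130 mm deep, top at z 42 mm) and a white grille on its far part; screwed to the bench. Origin: on the bench under the middle of the housing's front (slot) face; its x axis points roughly away from the robot (turned up to 20 degrees either way) along the slide, so the gate is pulled out towards its -x; the bed reaches from x -170 to +130 mm
- red_gate (a joint): opening of the red gate, m: 0 = fully shut (end stop), grows as it is pulled out towards the housing's -x, end stop at 0.10. Starts shut or a few mm ajar. Stiff: it takes about 10 N of sliding friction to move (it may be some 20 % more or less) and stays where it is left
- blue_gate (a joint): opening of the blue gate, m: 0 = fully shut (end stop), grows as it is pulled out towards the housing's -x, end stop at 0.10. Starts 45 to 95 mm open. Stiff: it takes about 10 N of sliding friction to move (it may be some 20 % more or less) and stays where it is left
- red_handle (a point): middle of the red bridge handle's crossbar: bar 76 mm long (along y), 14 mm thick (along x), 16 mm tall, top 74 mm above the bench, open underneath between two legs (52 mm apart, 43 mm of free height above the steel blade), the blade's top 15 mm above the bench. Axes as the housing's. It stands 50 mm before the housing's front face when the gate is shut and moves with the gate
- blue_handle (a point): middle of the blue bridge handle's crossbar: bar 76 mm long (along y), 14 mm thick (along x), 16 mm tall, top 74 mm above the bench, open underneath between two legs (52 mm apart, 43 mm of free height above the steel blade), the blade's top 15 mm above the bench. Axes as the housing's. It stands 50 mm before the housing's front face when the gate is shut and moves with the gate
- red_pointer (a point): tip of the small red pointer at the foot of the red handle on its +y side, 54 mm from the handle's middle, 20.5 mm above the bench, at the same place along x as the crossbar. The blue gate has a pointer too, with no tag
- yellow_tag: yellow tag clipped on the aluminium side rail of the red gate, 12 mm wide along the slide, 32 mm long across it, 6 mm tall, with a thin black line across its middle; 40 to 85 mm of opening from shut, different each time; it does not move. Origin: under that line, at the tag's inner end; axes as the red housing's
- filler_tin: bystander: filler tin, 100 mm diameter, 108 mm tall; origin at the centre of its underside
- sprocket: bystander: black model drive sprocket lying flat, about 97 mm over its teeth, 30 mm tall; origin at the centre of its underside
- spatula: bystander: spatula with a wooden handle lying on the bench; origin on its underside
- spare_grille: bystander: loose white grille, 110 x 80 x 8 mm, lying flat; origin at the centre of its underside

How it is judged:
By the outcome, as a careful person would: the job done as asked, in the order asked, and still so for the second after the job is handed in, with the robot touching nothing.
It also fails if it takes over 58 s, if anything falls off the work surface, if the arm or the gripper's body presses on something with over 40 N, if the wrist force passes 120 N, or if a joint passes its speed limit or range.

## Robot

A 7-joint arm with a two-finger parallel gripper is mounted at the origin on the work surface. World frame = base frame: x ahead of the robot, y to its left, z up, the work surface at z = 0. Lengths are in m, angles in degrees, forces in N, time in s.
With the tool pointing down it reaches from about 0.425 to 0.875 m from the base axis. Payload 4.7 kg.
Tool frame: the origin (TCP) lies midway between the tips of the shut fingers; the grasp point (between the pads) lies 19 mm behind it; z points along the fingers, x is the direction in which the jaws open and shut, and the axes are right-handed (so a half turn about z gives the same grasp; the last joint's range is limited). The gripper opens to 87 mm and grips with 3 to 60 N. Pads are 19 mm wide; open, the fingers measure 117 mm over their backs; the gripper's body (75 mm by 190 mm) begins 51 mm behind the grasp point.
Start: joints at [-75.281, 18.392, -4.016, 83.108, 1.295, 78.541, -3.26], TCP at [0.156, 0.631, 0.223] pointing down, gripper open.
Joint ranges: [-163.93, 163.93], [-17.29, 119.83], [-79.2, 71.16], [3.27, 140.29], [-89.18, 269.18], [5.43, 117.66], [-154.24, 154.24]. Speed limits (degrees/s): [147.25, 147.25, 180, 180, 180, 180, 180].

## Interface

Orientations are given as [roll, pitch, yaw] about the fixed x, y, z axes, in that order (R = Rz(yaw) Ry(pitch) Rx(roll)).
In Python, from cell import telemetry, optics, env gives the robot as it stands.
- The arm moves only by the tool arm_command, never from a script. Its arguments are lists of equal length, an entry for each row: "translation": the shift along the tool's x, y, z in cm, a list of three; "twist": the turn about the tool's z in degrees. In form: {"translation": [[x, y, z], ...], "twist": [twist, ...]}. A call has 1 to 10 rows; each row shifts and turns the pose as measured when the row begins, along the tool's axes as they then stand; what a row does not reach is not made up. A row lasts 1/8 s, in which the tool goes at most 62.5 mm and 10.7 degrees, less where a joint would pass 70% of its speed; a pose out of reach is approached as far as the arm can. A call is refused whole if a number of a shift passes 6.25 or a number of a turn 10.7, either way. A call with a gripper value outside its range is refused whole. "grip" is the opening in per cent of the stroke, from 0 (shut) to 100 (fully open), set as the call begins (left out, the last holds). The fingers move at their own pace and stop on an object; "force" is the grip in N (left out, the last holds). Time passes only in rows, so rows that do not move let the fingers close. It gives the time, the measured TCP pose, the force and the opening at its end, in the units of the state.
- telemetry.get_obs(): the state, without advancing time (a new reading comes with each control period).
- optics.read_camera(name): name is "side" or "top"; returns a dict with "img" (420x560x3 uint8, blue, green, red), "fx", "fy", "cx", "cy" (pixels), "extrinsics" (4x4, takes a point from camera to world coordinates). Camera axes: x right, y up, looking along -z (the intrinsics and any distortion apply to the point x, -y, -z); pixel columns grow to the right and rows downward; lengths in m; the calibration is good to about 2 mm. A picture is of the moment at which its call begins. There is no depth.
- env.sign_off(): hands the job in, once; it reports no verdict.
The state is a dict: "time_s": time; "qpos": joint angles; "joint_velocities": joint speeds; "effort": joint torques, N m; "tool_pos": TCP position; "tool_rot": TCP orientation; "force": force on the tool from outside, world axes, zero at the start; "wrist_torque": the same for the moment, N m; "grip_width": finger opening in m.
Only numpy, scipy, OpenCV 4.12 (cv2) and the standard library are available. Lean on these libraries where they do the work, as an engineer would, in place of code of your own. Each camera call takes 0.05 s, during which the arm holds its last target. There are 200 camera calls.

## Working session

There is one attempt and no reset: what is moved stays moved. The work goes in short steps, Python scripts to look and compute and a tool call to move; the robot and the scene stay as the last step left them, time stands still between calls to the robot, and variables do not carry over. Pictures are saved under pics/ and viewed, about 8 in all and at most 12, crops included, and the job is handed in when it is done.

Besides the shell and the picture viewer there is one more tool, called after "Call:" by a JSON object that holds its "op" and its "data", one argument or row to a line. arm_command: Moves the arm, as the interface text tells. Its arguments: {"type":"object","properties":{"translation":{"type":"array","items":{"type":"array","items":{"type":"number"}}},"twist":{"type":"array","items":{"type":"number"}},"grip":{"type":"number"},"force":{"type":"number"}},"required":["translation","twist"]}

```bash
mkdir -p pics; python3 - <<'E'
from cell import telemetry, optics, env
import cv2,numpy as np
o=telemetry.get_obs();print({k:np.round(v,3).tolist() for k,v in o.items()})
for n in("top","side"):
    c=optics.read_camera(n);cv2.imwrite(f"pics/{n}0.png",c["img"]);print(n,c["fx"],c["fy"],c["cx"],c["cy"],[k for k in c]);print(np.round(c["extrinsics"],3))
E
```

```text
{'time_s': 0.0, 'qpos': [-75.278, 18.441, -4.016, 83.175, 1.296, 78.54, -3.26], 'joint_velocities': [0.084, -0.049, -0.012, 0.058, -0.009, -0.115, 0.041], 'effort': [-0.001, -49.128, -0.404, -31.253, -0.064, 0.044, 0.0], 'tool_pos': [0.156, 0.63, 0.221], 'tool_rot': [179.994, 0.11, 76.088], 'force': [-0.082, 1.187, -0.216], 'wrist_torque': [0.027, 0.042, 0.012], 'grip_width': 0.087}
top 428.5221315400574 428.5221315400574 283.7427379358285 199.395934031886 ['img', 'fx', 'fy', 'cx', 'cy', 'extrinsics']
[[-0.023  0.981 -0.194  0.27 ]
 [-1.    -0.022  0.009 -0.025]
 [ 0.004  0.194  0.981  1.183]
 [ 0.     0.     0.     1.   ]]
side 504.3157331279255 504.3157331279255 278.022839500844 201.2726649388717 ['img', 'fx', 'fy', 'cx', 'cy', 'extrinsics']
[[ 0.979  0.134 -0.157  0.255]
 [-0.206  0.62  -0.757 -1.272]
 [-0.004  0.773  0.634  1.108]
 [ 0.     0.     0.     1.   ]]
```

View pics/top0.png

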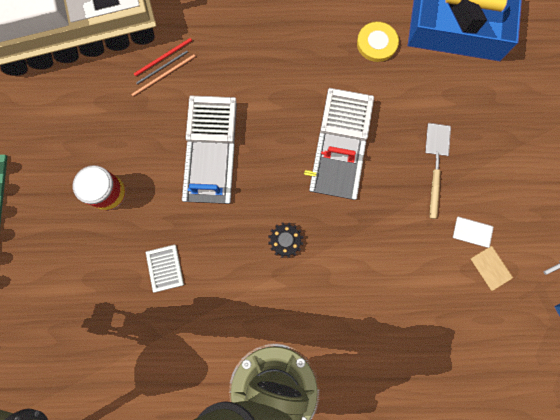

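View pics/side0.png

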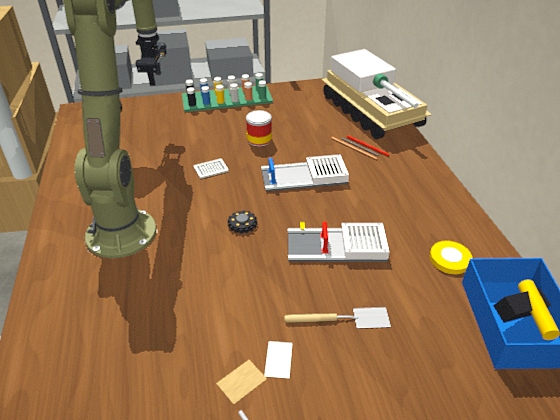

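The top view shows the blue handle at (205,188), red handle (340,154), yellow tag (311,173). In the side view they are at (271,172), (325,238) and (303,226). Next I'll measure them.

```bash
cat > h.py <<'E'
import cv2,numpy as np
from cell import telemetry,optics
def ray(c,u,v):
    T=c["extrinsics"];d=T[:3,:3]@np.array([(u-c["cx"])/c["fx"],-(v-c["cy"])/c["fy"],-1]);return T[:3,3],d
def plane(c,u,v,z):
    p,d=ray(c,u,v);return p+d*(z-p[2])/d[2]
def tri(a,b):
    A=np.zeros((3,3));y=np.zeros(3)
    for p,d in(a,b):
        d=d/np.linalg.norm(d);M=np.eye(3)-np.outer(d,d);A+=M;y+=M@p
    return np.linalg.solve(A,y)
def proj(c,X):
    T=c["extrinsics"];q=T[:3,:3].T@(np.asarray(X)-T[:3,3]);return c["cx"]+c["fx"]*q[0]/-q[2],c["cy"]-c["fy"]*q[1]/-q[2]
def mask(img,col):
    h,s,v=[x.astype(int) for x in cv2.split(cv2.cvtColor(img,cv2.COLOR_BGR2HSV))]
    if col=="red":m=((h<6)|(h>172))&(s>170)&(v>90)
    if col=="blue":m=(abs(h-106)<14)&(s>140)&(v>70)
    if col=="yellow":m=(abs(h-28)<8)&(s>150)&(v>100)
    return m.astype(np.uint8)
ROI={"top":{"red":(315,140,365,170),"blue":(180,175,230,205),"yellow":(298,162,322,182)},
"side":{"red":(312,215,340,260),"blue":(258,152,282,192),"yellow":(295,218,312,234)}}
def blob(c,n,col,roi=None):
    x0,y0,x1,y1=roi or ROI[n][col];m=mask(c["img"][y0:y1,x0:x1],col)
    v,u=np.nonzero(m);return u+x0,v+y0
E
python3 - <<'E'
from h import *
C={n:optics.read_camera(n) for n in("top","side")}
for col in("red","blue","yellow"):
    for n in C:
        u,v=blob(C[n],n,col);r=cv2.minAreaRect(np.c_[u,v].astype(np.float32));print(col,n,len(u),u.min(),u.max(),v.min(),v.max(),u.mean().round(2),v.mean().round(2),r)
W=[]
for n,(x0,y0,x1,y1) in(("top",(170,80,390,215)),("side",(250,145,400,270))):
    W.append(cv2.resize(C[n]["img"][y0:y1,x0:x1],None,fx=(3.6 if n=="top" else 4.),fy=(3.6 if n=="top" else 4.),interpolation=cv2.INTER_CUBIC))
    cv2.imwrite(f"pics/{n}_crop.png",W[-1])
E
```

```text
red top 197 321 354 147 161 339.85 152.75 ((337.7976379394531, 153.43765258789062), (33.16561508178711, 11.039613723754883), 10.784297943115234)
red side 141 321 327 222 252 324.55 237.06 ((324.0, 237.0), (30.0, 6.0), 90.0)
blue top 209 188 221 184 194 203.86 188.03 ((204.59339904785156, 188.85191345214844), (33.22947692871094, 9.29556655883789), 2.4895529747009277)
blue side 106 268 275 158 183 271.58 170.65 ((270.8174133300781, 170.69793701171875), (25.412967681884766, 5.900482654571533), 83.2901611328125)
yellow top 49 304 315 170 175 308.82 172.65 ((309.5, 172.5), (11.0, 5.0), 0.0)
yellow side 35 300 304 222 229 302.03 225.06 ((302.0, 225.5), (7.0, 4.0), 90.0)
```

View pics/top_crop.png

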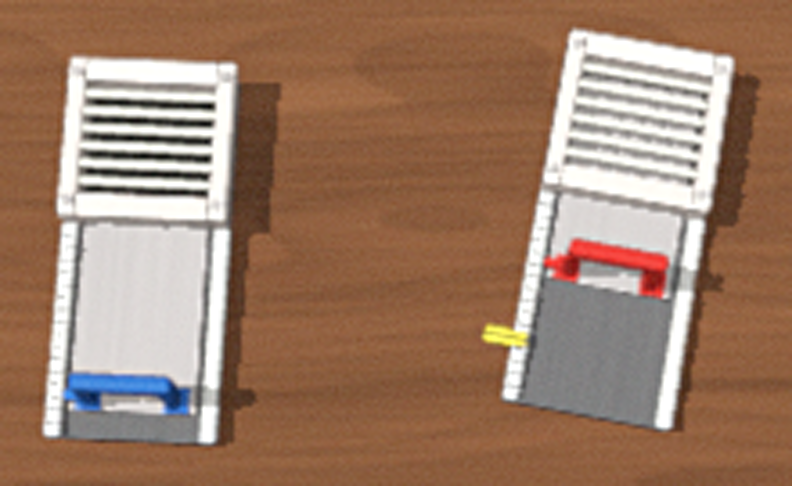

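View pics/side_crop.png

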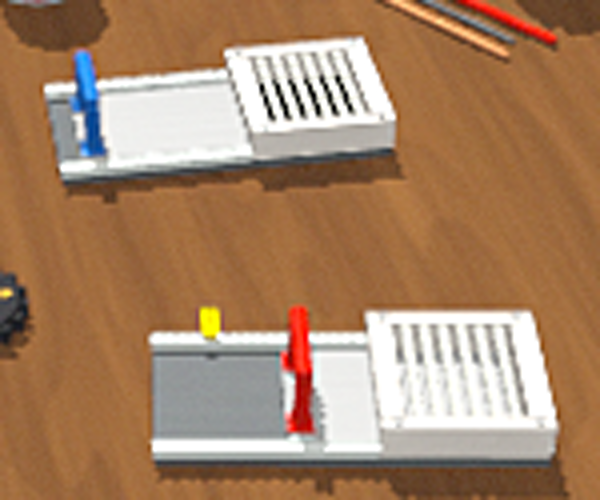

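The crops show both housings' corners clearly, with the tag at top-crop (505,336) and the bars at about (620,252) and (122,385). I'll fit the housing frames from the corners and get the openings from both views.

```bash
cat > m.py <<'E'
from h import *
C={n:optics.read_camera(n) for n in("top","side")}
U={"top":lambda p:((p[0]+.5)/3.6-.5+170,(p[1]+.5)/3.6-.5+80),"side":lambda p:((p[0]+.5)/4-.5+250,(p[1]+.5)/4-.5+145)}
K={"red":{"top":[(571,32),(733,58),(709,213),(545,187)],"side":[(367,312),(530,312),(555,428),(382,430)]},
"blue":{"top":[(70,58),(237,63),(228,220),(60,216)],"side":[(226,48),(365,38),(395,122),(252,132)]}}
# order as (farL, farR, nearR, nearL); side list order: nearL,farL,farR,nearR
K["red"]["side"]=[K["red"]["side"][i] for i in(1,2,3,0)];K["blue"]["side"]=[K["blue"]["side"][i] for i in(1,2,3,0)]
L=np.array([(.13,.065),(.13,-.065),(0,-.065),(0,.065)])
F={}
for col in K:
    P={}
    for n in C:P[n]=np.array([plane(C[n],*U[n](p),.042)[:2] for p in K[col][n]])
    def fit(Q):
        a=L-L.mean(0);b=Q-Q.mean(0);th=np.arctan2((a[:,0]*b[:,1]-a[:,1]*b[:,0]).sum(),(a*b).sum())
        R=np.array([[np.cos(th),-np.sin(th)],[np.sin(th),np.cos(th)]]);o=Q.mean(0)-R@L.mean(0);return th,R,o,np.linalg.norm(Q-(L@R.T+o),axis=1)
    for n in C:
        th,R,o,e=fit(P[n]);print(col,n,np.degrees(th).round(2),o.round(4),(e*1e3).round(1))
    F[col]=fit((P["top"]+P["side"])/2);print(col,np.degrees(F[col][0]).round(2),F[col][2].round(4))
def loc(col,X):return np.r_[(F[col][1].T@(X[:2]-F[col][2]))*1e3,X[2]*1e3].round(1)
if __name__=="__main__":
    uv={n:[x.mean() for x in blob(C[n],n,"yellow")] for n in C}
    X=tri(ray(C["top"],*uv["top"]),ray(C["side"],*uv["side"]));print("tag tri",loc("red",X))
    for n in C:
        for z in(.02,.026):print("tag",n,z,loc("red",plane(C[n],*uv[n],z)))
    # bar ends on top face (crop px): far-left, far-right, in top; 
    T={"red":[(574,240),(667,257),(572,252),(665,268)],"blue":[(70,376),(172,379),(70,388),(172,391)]}
    for col in T:
        for p in T[col]:print(col,"bar top view",loc(col,plane(C["top"],*U["top"](p),.074)))
        for n in C:
            u,v=blob(C[n],n,col)
            if n=="side":
                k=v<=v.min()+2;print(col,"side far end",loc(col,plane(C[n],u[k].mean(),v[k].mean()-.5,.074)))
                k=v>=v.max()-1;print(col,"side leg foot",loc(col,plane(C[n],u[k].mean(),v[k].mean(),.02)))
        # projection of the expected bar vs opening
E
python3 m.py
```

```text
red top -11.23 [ 0.676  -0.2083] [0.7 1.  1.  1.3]
red side -12.2 [ 0.6783 -0.2095] [0.1 1.7 1.2 1.1]
red -11.71 [ 0.6772 -0.2089]
blue top -2.78 [0.6691 0.1672] [1.3 1.  0.3 0.4]
blue side -5.23 [0.6709 0.1696] [2.  2.  1.4 1.8]
blue -4.01 [0.67   0.1684]
tag tri [-120.6   78.7   19.9]
tag top 0.02 [-120.7   78.7   20. ]
tag top 0.026 [-122.3   78.8   26. ]
tag side 0.02 [-120.6   78.5   20. ]
tag side 0.026 [-121.    71.9   26. ]
red bar top view [-52.6  37.7  74. ]
red bar top view [-53.1 -33.1  74. ]
red bar top view [-62.2  37.7  74. ]
red bar top view [-61.9 -32.9  74. ]
red side far end [-55.4  29.9  74. ]
red side leg foot [-56.5 -41.7  20. ]
blue bar top view [-136.3   37.1   74. ]
blue bar top view [-134.9  -38.1   74. ]
blue bar top view [-145.3   36.3   74. ]
blue bar top view [-144.   -38.8   74. ]
blue side far end [-138.4   26.8   74. ]
blue side leg foot [-137.8  -44.2   20. ]
```

```bash
cat > go.py <<'E'
import sys,numpy as np
from cell import telemetry
# x y z yaw n : equal rows in tool axes (cm) towards target
x,y,z,yw,n=map(float,sys.argv[1:]);n=int(n);o=telemetry.get_obs();p=np.array(o["tool_pos"]);y0=o["tool_rot"][2]
d=(np.array([x,y,z])-p)*100/n;t=(y0-yw)/n
r=[]
for k in range(n):
    a=np.radians(y0-t*k);r.append([round(d[0]*np.cos(a)+d[1]*np.sin(a),2),round(d[0]*np.sin(a)-d[1]*np.cos(a),2),round(-d[2],2)])
print(o["time_s"],p.round(4),np.round(o["tool_rot"],2),o["grip_width"],np.round(o["force"],1));print(r,round(t,2))
E
python3 go.py .530 .177 .16 -4 10
```

```text
0.3 [0.1563 0.6308 0.2222] [1.800e+02 3.000e-02 7.609e+01] 0.0868635853956472 [ 1.1 -0.6  0.4]
[[np.float64(-3.51), np.float64(4.72), np.float64(0.62)], [np.float64(-2.81), np.float64(5.16), np.float64(0.62)], [np.float64(-2.07), np.float64(5.5), np.float64(0.62)], [np.float64(-1.28), np.float64(5.74), np.float64(0.62)], [np.float64(-0.47), np.float64(5.86), np.float64(0.62)], [np.float64(0.35), np.float64(5.87), np.float64(0.62)], [np.float64(1.17), np.float64(5.76), np.float64(0.62)], [np.float64(1.96), np.float64(5.54), np.float64(0.62)], [np.float64(2.71), np.float64(5.22), np.float64(0.62)], [np.float64(3.41), np.float64(4.79), np.float64(0.62)]] 8.01
```

Call:
{"op": "arm_command", "data": {
  "translation": [
    [-3.5,4.7,0.6],
    [-2.8,5.2,0.6],
    [-2.1,5.5,0.6],
    [-1.3,5.7,0.6],
    [-0.5,5.9,0.6],
    [0.3,5.9,0.6],
    [1.2,5.8,0.6],
    [2,5.5,0.6],
    [2.7,5.2,0.6],
    [3.4,4.8,0.6]
  ],
  "twist": [8,8,8,8,8,8,8,8,8,8],
  "grip": 60
}}

```text
time_s: 1.55
tool_pos: [0.5298, 0.1625, 0.16]
tool_rot: [-179.6, -0.1, -5.8]
force: [0.9, 0.5, 0.1]
grip_width: 0.0521
```

```bash
python3 go.py .530 .177 .16 -4 4
```

```text
1.55 [0.5298 0.1625 0.16  ] [-1.7958e+02 -7.0000e-02 -5.8400e+00] 0.05205269259093758 [0.9 0.5 0.1]
[[np.float64(-0.03), np.float64(-0.36), np.float64(0.0)], [np.float64(-0.03), np.float64(-0.36), np.float64(0.0)], [np.float64(-0.03), np.float64(-0.36), np.float64(0.0)], [np.float64(-0.02), np.float64(-0.36), np.float64(0.0)]] -0.46
```

Call:
{"op": "arm_command", "data": {
  "translation": [
    [0,-0.8,0],
    [0,-0.6,2],
    [0,0,3],
    [0,0,3],
    [0,0,2],
    [0,0,1],
    [0,0,0]
  ],
  "twist": [-1,-1,0,0,0,0,0]
}}

```text
time_s: 2.42
tool_pos: [0.5335, 0.1763, 0.0479]
tool_rot: [-179.5, -0.2, -4.0]
force: [0.1, -0.1, -0.1]
grip_width: 0.0523
```

```bash
python3 go.py .530 .177 .049 -4 1; python3 - <<'E'
from h import *
for n,(x0,y0,x1,y1),s in(("top",(150,80,300,230),4),("side",(210,60,360,220),4)):
    c=optics.read_camera(n);cv2.imwrite(f"pics/{n}1.png",c["img"]);a=cv2.resize(c["img"][y0:y1,x0:x1],None,fx=s,fy=s) if n=="top" else cv2.resize(c["img"][y0:y1,x0:x1],(562,600))
    if n=="top":b=a
cv2.imwrite("pics/both1.png",np.hstack([cv2.resize(b,(400,400)),cv2.resize(a,(400,400))]))
E
```

```text
2.425 [0.5335 0.1763 0.0479] [-179.52   -0.2    -3.95] 0.0523224818087753 [ 0.1 -0.1 -0.1]
[[np.float64(-0.35), np.float64(-0.05), np.float64(-0.11)]] 0.05
```

View pics/both1.png

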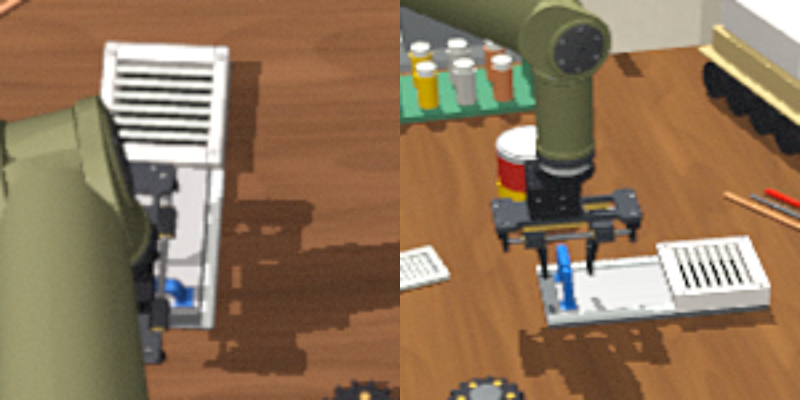

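The side view shows the blue bar between the open fingers and nothing else touched, so I'll close on it.

Call:
{"op": "arm_command", "data": {
  "translation": [
    [-0.3,0,0],
    [0,0,0],
    [0,0,0],
    [0,0,0],
    [0,0,0],
    [0,0,0]
  ],
  "twist": [0,0,0,0,0,0],
  "grip": 0,
  "force": 30
}}

```text
time_s: 3.28
tool_pos: [0.5312, 0.1773, 0.0514]
tool_rot: [-179.3, -0.3, -3.9]
force: [-0.1, 0.3, 0.3]
grip_width: 0.0132
```

Call:
{"op": "arm_command", "data": {
  "translation": [
    [1.2,0,0.1],
    [1.2,0,0.1],
    [1.2,0,0.1],
    [1.2,0,0],
    [1.2,0,0],
    [1.2,0,0]
  ],
  "twist": [0,0,0,0,0,0]
}}

```text
time_s: 4.03
tool_pos: [0.5887, 0.1735, 0.0513]
tool_rot: [-179.4, 1.8, -3.7]
force: [-11.8, -1.9, 11.1]
grip_width: 0.0134
```

Call:
{"op": "arm_command", "data": {
  "translation": [
    [1.2,0,0],
    [1.2,0,0],
    [0.8,0,0],
    [0.5,0,0],
    [0.5,0,0],
    [0.5,0,0]
  ],
  "twist": [0,0,0,0,0,0]
}}

```text
time_s: 4.78
tool_pos: [0.6185, 0.1716, 0.0509]
tool_rot: [-179.6, 4.3, -3.5]
force: [-20.0, -1.8, 16.2]
grip_width: 0.0141
```

Call:
{"op": "arm_command", "data": {
  "translation": [
    [0.6,0,0],
    [0.8,0,0],
    [0.8,0,0]
  ],
  "twist": [0,0,0]
}}

```text
time_s: 5.15
tool_pos: [0.6177, 0.1716, 0.0505]
tool_rot: [-179.8, 7.3, -3.3]
force: [-23.0, -2.0, 20.4]
grip_width: 0.0146
```

Call:
{"op": "arm_command", "data": {
  "translation": [
    [0,0,0],
    [0,0,0],
    [0,0,0],
    [0,0,0]
  ],
  "twist": [0,0,0,0],
  "grip": 50
}}

```text
time_s: 5.65
tool_pos: [0.6188, 0.1713, 0.05]
tool_rot: [-179.8, 7.2, -3.3]
force: [-0.5, -0.2, -0.2]
grip_width: 0.0416
```

```bash
python3 - <<'E'
from h import *
print({k:np.round(v,3).tolist() for k,v in telemetry.get_obs().items()})
c=optics.read_camera("side");cv2.imwrite("pics/side2.png",cv2.resize(c["img"][90:240,240:400],None,fx=3.5,fy=3.5))
E
```

```text
{'time_s': 5.65, 'qpos': [-33.65, 31.227, 23.379, 88.936, -14.987, 69.703, -9.777], 'joint_velocities': [0.092, 0.225, 0.069, -0.239, -0.015, -0.424, -0.041], 'effort': [-0.015, -53.895, 6.799, -26.993, -0.179, 0.649, 0.01], 'tool_pos': [0.619, 0.171, 0.05], 'tool_rot': [-179.808, 7.23, -3.297], 'force': [-0.501, -0.19, -0.184], 'wrist_torque': [-0.15, -0.067, -0.037], 'grip_width': 0.042}
```

View pics/side2.png

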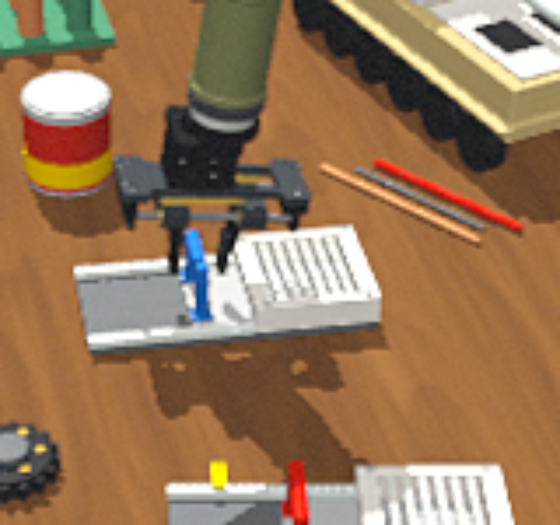

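```bash
cat > go.py <<'E'
import sys,numpy as np
from cell import telemetry
from scipy.spatial.transform import Rotation as Ro
# x y z yaw n : equal rows in tool axes (cm); from current pose or via lifted start
a=list(map(float,sys.argv[1:]));n=int(a[4]);o=telemetry.get_obs();p=np.array(o["tool_pos"]);R=Ro.from_euler("xyz",o["tool_rot"],degrees=True)
d=(np.array(a[:3])-p)*100/n;t=(o["tool_rot"][2]-a[3])/n
print(o["time_s"],p.round(4),np.round(o["tool_rot"],2),round(o["grip_width"],4),np.round(o["force"],1))
for k in range(n):print([float(round(x,2)) for x in (R*Ro.from_euler("z",t*k,degrees=True)).inv().apply(d)],round(t,2))
E
python3 go.py .619 .171 .15 -3.3 3
```

```text
5.7 [0.6188 0.1713 0.05  ] [-179.81    7.24   -3.3 ] 0.042 [-0.4 -0.8  0.5]
[-0.41, -0.0, -3.31] 0.0
[-0.41, -0.0, -3.31] 0.0
[-0.41, -0.0, -3.31] 0.0
```

Call:
{"op": "arm_command", "data": {
  "translation": [
    [-0.2,0,-2],
    [-0.4,0,-3.5],
    [-0.5,0,-4],
    [0,0,0]
  ],
  "twist": [0,0,0,0]
}}

```text
time_s: 6.2
tool_pos: [0.6213, 0.1706, 0.1527]
tool_rot: [-179.8, 7.0, -3.3]
force: [0.1, 0.5, 0.3]
grip_width: 0.0435
```

```bash
python3 go.py .619 -.196 .16 -11.5 7
```

```text
6.2 [0.6213 0.1706 0.1527] [-179.77    7.02   -3.33] 0.0435 [0.1 0.5 0.3]
[0.26, 5.23, -0.16] 1.17
[0.36, 5.22, -0.16] 1.17
[0.47, 5.21, -0.16] 1.17
[0.58, 5.2, -0.16] 1.17
[0.68, 5.19, -0.16] 1.17
[0.79, 5.18, -0.16] 1.17
[0.89, 5.16, -0.16] 1.17
```

Call:
{"op": "arm_command", "data": {
  "translation": [
    [0.3,5.2,-0.1],
    [0.4,5.2,-0.1],
    [0.5,5.2,-0.1],
    [0.6,5.2,-0.1],
    [0.7,5.2,-0.1],
    [0.8,4.8,-0.1],
    [0.8,4.2,-0.1],
    [0,0,0]
  ],
  "twist": [1.2,1.2,1.2,1.2,1.2,1.2,1,0],
  "grip": 60
}}

```text
time_s: 7.2
tool_pos: [0.6211, -0.1915, 0.1585]
tool_rot: [179.3, 6.8, -11.7]
force: [0.3, -0.2, 0.2]
grip_width: 0.0523
```

```bash
python3 go.py .619 -.196 .05 -11.5 4; python3 - <<'E'
from m import *
X=[]
u,v=blob(C["side"],"side","blue",(270,140,310,190));k=v<=v.min()+2
print("blue",loc("blue",plane(C["side"],u[k].mean(),v[k].mean()-.5,.074)));k=v>=v.max()-1;print(loc("blue",plane(C["side"],u[k].mean(),v[k].mean(),.02)))
E
```

```text
7.2 [ 0.6211 -0.1915  0.1585] [179.28   6.78 -11.66] 0.0523 [ 0.3 -0.2  0.2]
[0.29, 0.09, 2.7] -0.04
[0.29, 0.09, 2.7] -0.04
[0.29, 0.09, 2.7] -0.04
[0.29, 0.09, 2.7] -0.04
red top -11.23 [ 0.676  -0.2083] [0.7 1.  1.  1.3]
red side -12.2 [ 0.6783 -0.2095] [0.1 1.7 1.2 1.1]
red -11.71 [ 0.6772 -0.2089]
blue top -2.78 [0.6691 0.1672] [1.3 1.  0.3 0.4]
blue side -5.23 [0.6709 0.1696] [2.  2.  1.4 1.8]
blue -4.01 [0.67   0.1684]
blue [-50.1  27.1  74. ]
[-52.4 -43.8  20. ]
```

Call:
{"op": "arm_command", "data": {
  "translation": [
    [0.3,0.1,2.7],
    [0.3,0.1,2.7],
    [0.3,0.1,2.7],
    [0.3,0,2.2],
    [0,0,0]
  ],
  "twist": [0,0,0,0,0]
}}

```text
time_s: 7.92
tool_pos: [0.625, -0.1775, 0.0519]
tool_rot: [179.9, 6.7, -10.4]
force: [-0.1, -0.5, 0.2]
grip_width: 0.0522
```

```bash
python3 go.py .619 -.196 .05 -11.5 1; python3 - <<'E'
from h import *
c=optics.read_camera("side");cv2.imwrite("pics/side3.png",cv2.resize(c["img"][150:280,260:400],None,fx=4,fy=4))
E
```

```text
7.925 [ 0.625  -0.1775  0.0519] [179.94   6.72 -10.4 ] 0.0522 [-0.1 -0.5  0.2]
[-0.23, 1.93, 0.22] 1.1
```

View pics/side3.png

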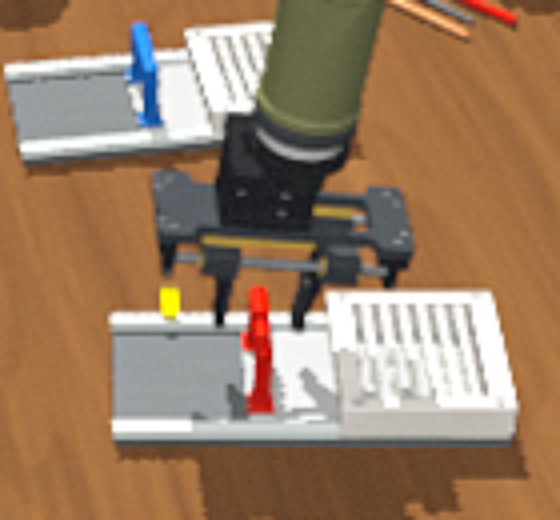

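Red bar lies between the fingers, but the tool has drifted 19 mm to +y. I'll recentre and then close.

Call:
{"op": "arm_command", "data": {
  "translation": [
    [-0.1,1,0.1],
    [-0.1,0.8,0.1],
    [0,0,0]
  ],
  "twist": [1,0,0]
}}

```text
time_s: 8.35
tool_pos: [0.6218, -0.1974, 0.0546]
tool_rot: [179.8, 6.3, -11.5]
force: [-0.6, -0.1, -0.1]
grip_width: 0.0529
```

Call:
{"op": "arm_command", "data": {
  "translation": [
    [0,0,0],
    [0,0,0],
    [0,0,0],
    [0,0,0],
    [0,0,0]
  ],
  "twist": [0,0,0,0,0],
  "grip": 0,
  "force": 30
}}

```text
time_s: 8.98
tool_pos: [0.6206, -0.197, 0.0554]
tool_rot: [179.8, 6.5, -11.5]
force: [-4.4, 0.0, 3.2]
grip_width: 0.0146
```

Call:
{"op": "arm_command", "data": {
  "translation": [
    [-1.0,0,0.1],
    [-1.2,0,0.1],
    [-1.2,0,0.1],
    [-1.2,0,0.1],
    [-1.0,0,0.1]
  ],
  "twist": [0,0,0,0,0]
}}

```text
time_s: 9.6
tool_pos: [0.586, -0.1895, 0.0551]
tool_rot: [179.4, 3.5, -11.4]
force: [10.8, -3.1, -7.2]
grip_width: 0.014
```

```bash
python3 go.py .619 -.196 .05 -11.5 1; cat > rp.py <<'E'
from m import *
print(np.round(telemetry.get_obs()["tool_pos"],4))
s=C["side"];u,v=blob(s,"side","red",(275,205,345,262))
print("side bbox",u.min(),u.max(),v.min(),v.max())
k=v<=v.min()+2;print("far end",loc("red",plane(s,u[k].mean(),v[k].mean()-.5,.074)))
k=v>=v.max()-1;print("foot",loc("red",plane(s,u[k].mean(),v[k].mean(),.02)))
t=C["top"];x0,y0=290,140
cv2.imwrite("pics/rp.png",np.hstack([cv2.resize(t["img"][y0:y0+60,x0:x0+75],(400,320),interpolation=cv2.INTER_CUBIC),cv2.resize(s["img"][200:264,280:360],(400,320),interpolation=cv2.INTER_CUBIC)]))
E
python3 rp.py|tail -4
```

```text
9.6 [ 0.586  -0.1895  0.0551] [179.41   3.52 -11.38] 0.014 [10.8 -3.1 -7.2]
[3.38, -0.02, 0.3] 0.12
[ 0.585  -0.1893  0.0551]
side bbox 309 315 221 252
far end [-91.  34.  74.]
foot [-92.9 -41.1  20. ]
```

Call:
{"op": "arm_command", "data": {
  "translation": [
    [-1.0,0,0],
    [-0.8,0,0],
    [-0.6,0,0],
    [-0.5,0,0]
  ],
  "twist": [0,0,0,0]
}}

```text
time_s: 10.2
tool_pos: [0.5707, -0.1863, 0.0553]
tool_rot: [179.1, 1.6, -11.4]
force: [9.7, -2.7, -7.2]
grip_width: 0.0142
```

```bash
python3 rp.py|tail -4
```

```text
[ 0.5704 -0.1862  0.0554]
side bbox 304 310 221 252
far end [-107.4   33.4   74. ]
foot [-108.8  -41.2   20. ]
```

View pics/rp.png

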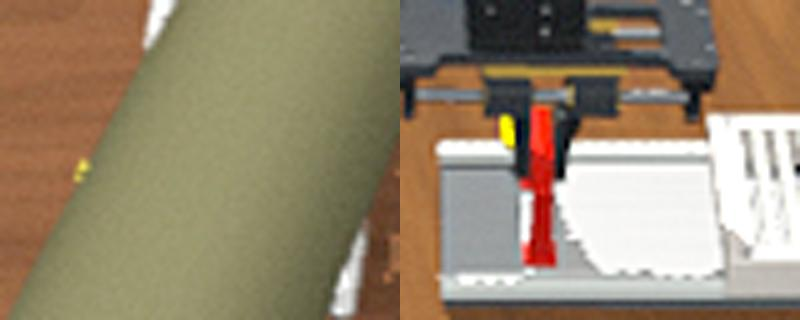

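The arm hides the bed from the top camera. In the side view the red pointer foot at (527,183) is still to the right of the tag at (507,130), about 12 mm short.

Call:
{"op": "arm_command", "data": {
  "translation": [
    [-1.0,0,0],
    [-0.7,0,0],
    [-0.5,0,0]
  ],
  "twist": [0,0,0]
}}

```text
time_s: 10.68
tool_pos: [0.5592, -0.1839, 0.0554]
tool_rot: [178.9, 0.2, -11.4]
force: [9.9, -2.8, -8.2]
grip_width: 0.0136
```

```bash
python3 rp.py|tail -4
```

```text
[ 0.5588 -0.1837  0.0554]
side bbox 301 306 222 252
far end [-118.8   30.    74. ]
foot [-120.9  -41.1   20. ]
```

Call:
{"op": "arm_command", "data": {
  "translation": [
    [0,0,0],
    [0,0,0],
    [0,0,0],
    [0,0,0]
  ],
  "twist": [0,0,0,0],
  "grip": 50
}}

```text
time_s: 11.28
tool_pos: [0.5584, -0.1834, 0.0554]
tool_rot: [178.9, 0.2, -11.4]
force: [-0.4, -0.5, 0.3]
grip_width: 0.0412
```

Call:
{"op": "arm_command", "data": {
  "translation": [
    [0,0,-2],
    [0,0,-4],
    [0,0,-4],
    [0,0,-4],
    [0,6,-1],
    [0,6,0],
    [0,6,0],
    [0,6,0],
    [0,4,0],
    [0,0,0]
  ],
  "twist": [0,0,0,0,0,0,0,0,0,0]
}}

```text
time_s: 12.52
tool_pos: [0.5059, -0.4632, 0.2313]
tool_rot: [178.7, -0.6, -11.1]
force: [-0.2, 0.5, -0.4]
grip_width: 0.0433
```

```bash
cat >> rp.py <<'E'
u,v=blob(t,"top","red",(300,150,365,195));print("top red",u.min(),u.max(),v.min(),v.max(),u.mean(),v.mean(),"expect prev 321 354 147 161")
for n in C:
    q=[x.mean() for x in blob(C[n],n,"yellow")];print("tag",n,loc("red",plane(C[n],*q,.022)))
u,v=blob(s,"side","blue",(262,140,310,190));b=blob(t,"top","blue",(180,140,235,205));print("blue top",[ (x.min(),x.max(),x.mean().round(2)) for x in b])
cv2.imwrite("pics/rp.png",np.hstack([cv2.resize(t["img"][150:198,297:357],(400,320),interpolation=cv2.INTER_CUBIC),cv2.resize(s["img"][210:258,285:345],(400,320),interpolation=cv2.INTER_CUBIC)]))
cv2.imwrite("pics/top_full.png",t["img"])
E
python3 rp.py|tail -8
```

```text
[ 0.5087 -0.4591  0.231 ]
side bbox 304 306 239 252
far end [-118.8  -44.    74. ]
foot [-114.8  -41.1   20. ]
top red 317 351 169 183 335.98387096774195 174.89247311827958 expect prev 321 354 147 161
tag top [-121.2   78.4   22. ]
tag side [nan nan nan]
blue top [(np.int64(191), np.int64(223), np.float64(206.1)), (np.int64(152), np.int64(163), np.float64(156.54))]rp.py:11: RuntimeWarning: Mean of empty slice.
  q=[x.mean() for x in blob(C[n],n,"yellow")];print("tag",n,loc("red",plane(C[n],*q,.022)))
  ret = ret.dtype.type(ret / rcount)
```

View pics/rp.png

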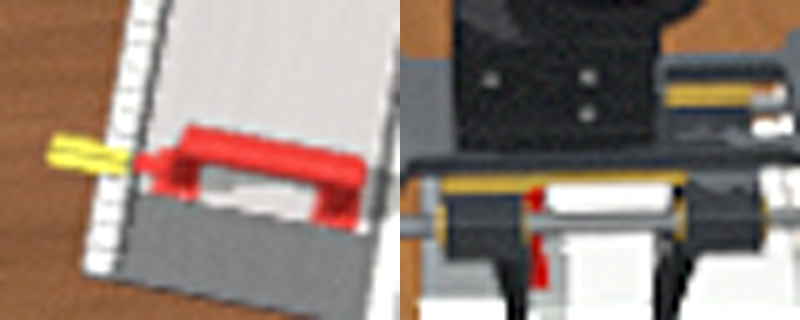

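The top crop shows the pointer tip (138,163) level with the tag's line (from 50,150 to 130,162). I'll check this numerically, with blue too.

```bash
python3 - <<'E' | tail -14
from m import *
t=C["top"]
f=8
def up(x0,y0,x1,y1,col,z):
    m=mask(cv2.resize(t["img"][y0:y1,x0:x1],None,fx=f,fy=f,interpolation=cv2.INTER_CUBIC),col);v,u=np.nonzero(m)
    P=np.array([plane(t,(a+.5)/f-.5+x0,(b+.5)/f-.5+y0,z)[:2] for a,b in zip(u,v)]);return P
def L2(col,P):return (P-F[col][2])@F[col][1]*1e3
F["red"]=(0,*[np.array([[np.cos(a),-np.sin(a)],[np.sin(a),np.cos(a)]]) for a in[np.radians(-11.4)]],F["red"][2])
p=L2("red",up(300,150,365,195,"red",.0205))
for lo in(46,49,51):
    k=p[:,1]>lo;print("pointer y>",lo,p[k].mean(0).round(1),p[k].min(0).round(1),p[k].max(0).round(1))
for z in(.0205,.024):print("tag",z,L2("red",up(295,160,322,182,"yellow",z)).mean(0).round(1))
for col,r in(("red",(300,150,365,195)),("blue",(180,140,235,175))):
    b=L2(col,up(*r,col,.074));k=abs(b[:,1])<15;print(col,"bar far edge",np.percentile(b[k,0],99).round(1),"near",np.percentile(b[k,0],1).round(1))
b=L2("blue",up(180,140,235,175,"blue",.0205));k=b[:,1]>47;print("blue pointer",b[k].mean(0).round(1))
E
```

```text
red top -11.23 [ 0.676  -0.2083] [0.7 1.  1.  1.3]
red side -12.2 [ 0.6783 -0.2095] [0.1 1.7 1.2 1.1]
red -11.71 [ 0.6772 -0.2089]
blue top -2.78 [0.6691 0.1672] [1.3 1.  0.3 0.4]
blue side -5.23 [0.6709 0.1696] [2.  2.  1.4 1.8]
blue -4.01 [0.67   0.1684]
pointer y> 46 [-119.6   50.9] [-124.3   46. ] [-115.5   56.4]
pointer y> 49 [-119.5   52.8] [-122.7   49. ] [-116.4   56.4]
pointer y> 51 [-119.5   53.6] [-122.7   51. ] [-116.4   56.4]
tag 0.0205 [-120.3   79.4]
tag 0.024 [-121.2   79.5]
red bar far edge -117.0 near -128.9
blue bar far edge -46.2 near -59.8
blue pointer [-42.6  49.3]
```

```bash
python3 - <<'E'
from h import *
from cell import env
a=cv2.imread("pics/top0.png").astype(int);b=optics.read_camera("top")["img"].astype(int)
for n,(x0,y0,x1,y1) in dict(tin=(70,160,128,212),sprocket=(265,220,308,260),grille=(143,242,188,295),spatula=(422,120,455,220)).items():print(n,np.abs(a-b)[y0:y1,x0:x1].mean().round(2))
print(telemetry.get_obs()["force"]);env.sign_off()
E
```

```text
tin 2.39
sprocket 3.41
grille 2.19
spatula 13.0
[-0.41535655  0.02188488  0.71986265]
the job is handed in; nothing more can be done
```

View pics/top_full.png

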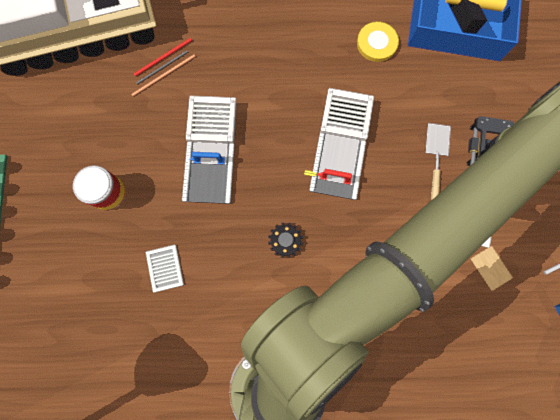

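The job is handed in: the blue gate is shut and the red gate's pointer stands at the yellow tag. Both handles are released, the arm is clear of everything, and it took about 13 s of robot time.

- **Blue gate:** I gripped the bar and pushed it about 89 mm until it stopped moving with about 23 N on the wrist. The side camera put the handle 50 mm before the housing face, which is the shut position, and the grille slats look closed. The top-view reading of the blue pointer (43 mm) disagreed. I discounted it because the raised bar overlaps the pointer in that view.
- **Red gate:** I pulled it out about 64 mm. Both cameras put the pointer about 1 mm short of the tag's line, which is about the limit of what they can resolve. The top-view bar edges alone sit about 4 mm further out. I relied on the pointer-to-tag comparison because both are at the same height.
- **Other things on the bench:** The tin, sprocket and loose grille match the first picture. The spatula check failed its image comparison because the arm partly covers it. The visible blade and part of the handle are where they were, and the gripper stayed about 0.23 m above the bench there.
- **Tool tilt:** The tool tilted up to 7° while pushing blue and straightened out again during the red pull.

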